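Raise the bench magnifier until it locks

ROBOT

A 6-joint arm with a two-finger parallel gripper is mounted at the origin on the work surface. World frame = base frame: x ahead of the robot, y to its left, z up, the work surface at z = 0. Lengths are in m, angles in rad, forces in N, time in s.
With the tool pointing down it reaches from about 0.35 to 0.875 m from the base axis. Payload 4.2 kg.
Tool frame: the origin (TCP) lies on the mounting face of the last link; the fingertips stand 182 mm ahead of it and the grasp point (between the pads) lies 164 mm ahead of it; z points along the fingers, y is the direction in which the jaws open and shut (so a half turn about z gives the same grasp; the last joint's range is limited). The gripper opens to 87 mm and grips with 3 to 60 N. Pads are 19 mm wide; open, the fingers measure 117 mm over their backs; the gripper's body (75 mm by 190 mm) begins 51 mm behind the grasp point.
Start: joints at [-0.97, 0.385, 0.008, 0, -1.194, -0.259], TCP at [0.21, -0.589, 0.405] pointing down, gripper open.
Joint ranges: [-3.14, 3.14], [-1.21, 2.06], [-1.07, 1.41], [-3.16, 2.05], [-2.99, -0.16], [-3.1, 3.1]. Speed limits (rad/s): [2.79, 2.79, 3.14, 3.14, 3.14, 3.14].

INTERFACE

Orientations are given as a rotation vector (axis times angle).
In Python, from workcell import ctrl, get_image, camera_model, finish_job gives the robot as it stands.
- The arm moves only by the tool step_arm, never from a script. Its argument "moves" is a list of rows, each a list of 5 numbers: the shift along the tool's x, y, z scaled (see below), then the turn about the tool's z scaled (see below), then the opening, from -1 (shut) to 1 (fully open). A call has 1 to 10 rows; each row shifts and turns the commanded pose from where the row before left it, along the tool's axes as they then stand; what a row does not reach is not made up. The controller multiplies each number of a shift by 0.15 m and each number of a turn by 90 degrees. A row lasts 1/10 s, in which the tool goes at most 50 mm and 8.59 degrees, less where a joint would pass 70% of its speed; a pose out of reach is approached as far as the arm can. A call with a number of a shift or a turn outside -1 to 1 is refused whole. A call with a gripper value outside its range is refused whole. The fingers move at their own pace and stop on an object; "force" is the grip in N (left out, the last holds). Time passes only in rows, so rows that do not move let the fingers close. It gives the time, the measured TCP pose, the force and the opening at its end, in the units of the state.
- ctrl.read_state(): the state, without advancing time (a new reading comes with each control period).
- get_image(name): name is "side" or "top" or "wrist"; returns (picture, depth): 400x640x3 uint8, red, green, blue; 400x640 float32, m along the optical axis (not along the pixel's ray), 0 where there is no reading.
- camera_model(name): a dict with "intrinsics" (3x3 intrinsics, pixels), "extrinsics" (4x4, takes a point from world to camera coordinates). Camera axes: x right, y up, looking along -z (the intrinsics and any distortion apply to the point x, -y, -z); pixel columns grow to the right and rows downward; lengths in m; the calibration is good to about 2 mm. The wrist camera is an equidistant fisheye: a pixel r from the principal point sees the ray r / f radians off the axis. A picture is of the moment at which its call begins: read the wrist's pose just before it. camera_model takes no time and is no camera call; for the wrist camera it gives the pose at the moment of the call.
- finish_job(): hands the job in, once; it reports no verdict.
The state is a dict: "time_s": time; "qpos": joint angles; "dq": joint speeds; "joint_efforts": joint torques, N m; "ee_pos": TCP position; "tool_rot": TCP orientation; "contact_force": force on the tool from outside, world axes, zero at the start; "ft_torque": the same for the moment, N m; "finger_gap": finger opening in m.
Only numpy, scipy, OpenCV 4.12 (cv2) and the standard library are available. Lean on these libraries where they do the work, as an engineer would, in place of code of your own. Each camera call takes 0.05 s, during which the arm holds its last target. There are 200 camera calls.

TASK

On the watch bench, raise the magnifier stand, the one with the round lens on its arm, by drawing its post up by the knob on top until the lock button springs out above the sleeve, then let go of it. Leave the similar stand with the square tray as it is.

Things in the scene. Friction and masses are not known exactly. Their poses are not given: they have to be found in the camera images.
- lens_knob (a point): Centre of the upright aluminium knob (30 mm diameter, 26 mm high) on top of the magnifier stand, 178 mm above the table plus lens_post. z up; +y along the arm to the level round lens (75 mm across, centre 85 mm out, 47 mm below this point), which rises with the post; +x is the lock button's side. 27 mm of bare 22 mm post lies under the knob, then a 30 mm arm collar.
- lens_post (a joint): How far the magnifier's post is drawn up, in m: 0 down, end stop 0.085, start 0 to 0.025. Lifts stiffly (about 7 N), stays where left. At 0.070 the lock button clears the sleeve and springs out; then the post cannot sink below 0.070. The sleeve is grey, 30 mm diameter, its top edge 110 mm above the table, on an 80 mm foot screwed to the bench.
- lens_button (a joint): How far the magnifier's lock button stands out of the post, in m: 0 pressed in (hidden in the sleeve), 0.009 sprung fully out. A 10 mm diameter brass pin, level, on the stand's +x side; it comes out by itself just above the sleeve's top edge when the post is high enough.
- tray_knob (a point): Centre of the same kind of knob on top of the other stand, which is built alike (same foot, sleeve, post, button, knob and sizes, arm along its own +y) but carries a shallow square steel tray, 70 mm by 70 mm, in place of the lens. To be left as it is.

How it is judged:
At the end, for the whole second after the job is handed in: The magnifier's post is drawn up (more than 66 mm) with its lock button sprung out (more than 5 mm), at rest and let go, and the tray stand's knob is within 15 mm of where it started (value of joint lens_button above 0.005 m and value of joint lens_post above 0.066 m and velocity of joint lens_post between -0.01 and 0.01 m/s and distance of tray_knob from where it was at the start of the episode below 0.015 m); the robot touches nothing.
It fails at once if the tray stand is raised or lowered by more than 15 mm (distance of tray_knob from where it was at the start of the episode above 0.015 m).
It also fails if it takes over 32 s, if anything falls off the work surface, if the arm or the gripper's body presses on something with over 40 N, if the wrist force passes 120 N, or if a joint passes its speed limit or range.

## Working session

There is one attempt and no reset: what is moved stays moved. The work goes in short steps, Python scripts to look and compute and a tool call to move; the robot and the scene stay as the last step left them, time stands still between calls to the robot, and variables do not carry over. Pictures are saved under pics/ and viewed, about 8 in all and at most 12, crops included, and the job is handed in when it is done.

Besides the shell and the picture viewer there is one more tool, called after ">>>" as name(argument=value, ...), one argument or row to a line, values as JSON. step_arm: Moves the arm, as the interface text tells. Its arguments: {"type":"object","properties":{"moves":{"type":"array"},"force":{"type":"number"}},"required":["moves"]}

```bash
mkdir -p pics
cat > h.py <<'E'
import numpy as np, cv2
from workcell import ctrl, get_image, camera_model, finish_job
def snap(n,f):
    m=camera_model(n); p,d=get_image(n); cv2.imwrite('pics/'+f+'.png',p[:,:,::-1]); np.savez('pics/'+f+'.npz',p=p,d=d,K=m['intrinsics'],E=m['extrinsics']); return p,d,m
def world(f,u,v,z=None):
    a=np.load('pics/'+f+'.npz'); K,E,d=a['K'],a['E'],a['d']
    z=d[int(v),int(u)] if z is None else z
    c=np.array([(u-K[0,2])/K[0,0]*z,-(v-K[1,2])/K[1,1]*z,-z,1]); return (np.linalg.inv(E)@c)[:3]
E
python3 - <<'E'
from h import *
for n in ('side','top'):
    p,d,m=snap(n,n+'0'); print(n,m)
print(ctrl.read_state())
a=[cv2.imread(f'pics/{n}0.png') for n in('side','top')]
cv2.imwrite('pics/both.png',cv2.resize(np.vstack(a),(480,600)))
E
```

```text
side {'intrinsics': array([[481.24731634,   0.        , 323.78397885],
       [  0.        , 481.24731634, 193.90966413],
       [  0.        ,   0.        ,   1.        ]]), 'extrinsics': array([[-0.99400666, -0.10925176,  0.00384855,  0.5050824 ],
       [ 0.07721065, -0.67669365,  0.73220504, -0.14624235],
       [-0.0773904 ,  0.72811383,  0.6810734 , -1.05463438],
       [ 0.        ,  0.        ,  0.        ,  1.        ]])}
top {'intrinsics': array([[446.82471375,   0.        , 316.95089633],
       [  0.        , 446.82471375, 191.24911063],
       [  0.        ,   0.        ,   1.        ]]), 'extrinsics': array([[ 0.02550554, -0.99923456,  0.02966064, -0.02664095],
       [ 0.98414142,  0.03030826,  0.1747772 , -0.54627371],
       [-0.17554238,  0.02473248,  0.98416115, -0.73432437],
       [ 0.        ,  0.        ,  0.        ,  1.        ]])}
{'time_s': 0.1, 'qpos': array([-9.70373885e-01,  3.85448878e-01,  6.76553074e-03, -4.30608903e-04,
       -1.19400794e+00, -2.58618055e-01]), 'dq': array([ 1.37262205e-03, -2.19937976e-03,  2.67453490e-03,  1.03625790e-03,
        7.38532336e-04,  9.22074229e-05]), 'joint_efforts': array([ 3.27745265e-04, -3.91688061e+01,  1.87935805e+01,  4.23187941e+00,
        1.34651075e-02, -7.43045962e-05]), 'ee_pos': array([ 0.20946994, -0.58865222,  0.40378908]), 'tool_rot': array([ 5.33976915e-01, -3.09544708e+00, -2.96763251e-03]), 'contact_force': array([-0.11374892, -0.19223676, -0.69474763]), 'ft_torque': array([ 0.02225075, -0.01674812,  0.00867417]), 'finger_gap': 0.0871865118966003}
```

View pics/top0.png

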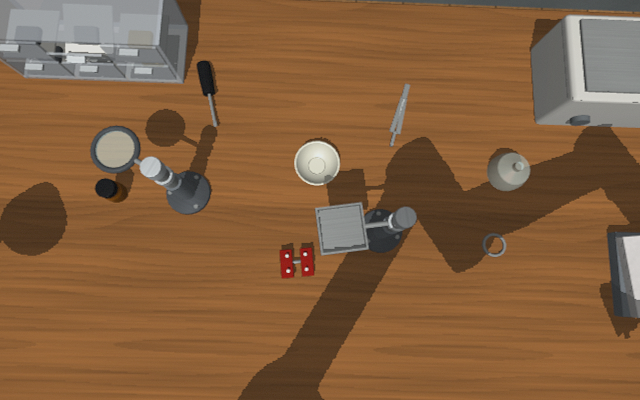

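View pics/side0.png

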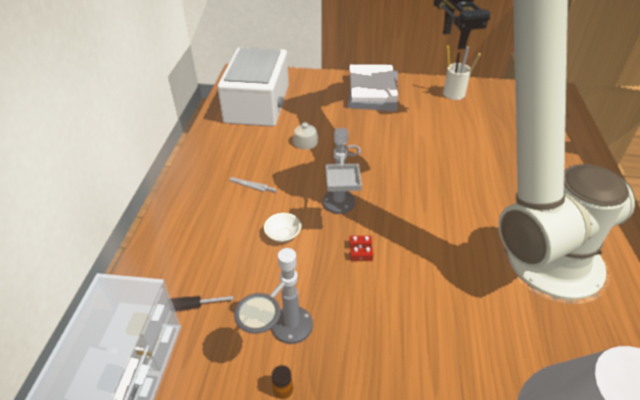

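Top view: magnifier knob at about (153,166), foot (188,192), lens (115,149); tray knob at (404,216). Side view: magnifier knob at (288,257), lens (257,313).

Run:
```python
from h import *
for f,L in (('top0',[(153,166),(150,164),(146,161),(158,171),(115,149),(95,149),(115,131),(188,192),(404,216),(60,300),(106,188)]),('side0',[(288,256),(288,262),(288,268),(257,313),(240,310),(292,325),(282,375)])):
    for u,v in L: print(f,u,v,world(f,u,v).round(4))
# triangulate knob top centre
def ray(f,u,v):
    a=world(f,u,v,.1);b=world(f,u,v,1.);d=b-a;return a,d/np.linalg.norm(d)
def tri(u1,u2):
    a,d=ray('top0',*u1);b,e=ray('side0',*u2)
    s,t=np.linalg.lstsq(np.c_[d,-e],b-a,rcond=None)[0];return (a+s*d).round(4),(b+t*e).round(4)
print(tri((150,165),(288,254.5)), tri((115,149),(257,313)))
a=cv2.imread('pics/top0.png')[110:230,70:230];b=cv2.imread('pics/side0.png')[235:355,210:370]
cv2.imwrite('pics/c.png',np.vstack([cv2.resize(x,(400,300),interpolation=2) for x in(a,b)]))
```

```text
top0 153 166 [0.5458 0.2194 0.2131]
top0 150 164 [0.5483 0.2235 0.2138]
top0 146 161 [0.5522 0.229  0.2147]
top0 158 171 [0.5391 0.2122 0.2124]
top0 115 149 [0.5834 0.299  0.155 ]
top0 95 149 [0.5826 0.3292 0.1541]
top0 115 131 [0.6112 0.3013 0.1564]
top0 188 192 [0.5385 0.2124 0.0492]
top0 404 216 [ 0.4865 -0.1272  0.2141]
top0 60 300 [ 0.3476  0.4343 -0.001 ]
top0 106 188 [0.539  0.3478 0.0617]
side0 288 256 [0.5426 0.2276 0.2146]
side0 288 262 [0.5414 0.2363 0.21  ]
side0 288 268 [0.5421 0.2367 0.195 ]
side0 257 313 [0.5837 0.3018 0.1554]
side0 240 310 [0.6124 0.2986 0.1543]
side0 292 325 [0.5425 0.2371 0.0239]
side0 282 375 [0.5388 0.3552 0.0625]
(array([0.5468, 0.2233, 0.214 ]), array([0.5434, 0.2234, 0.2133])) (array([0.584 , 0.3   , 0.1526]), array([0.5843, 0.3   , 0.1526]))
```

View pics/c.png

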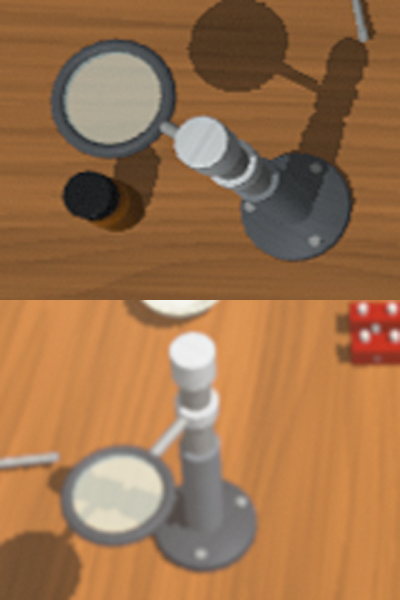

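Knob top centre is at about (0.545, 0.2225, 0.213) in both views, so the post is about 22 mm up and needs about 50–58 mm of lift. I'll move towards it.

>>> step_arm(
  moves=[
    [-0.1,0.1,-0.1,0,1],
    [-0.19,0.21,-0.1,0,1],
    [-0.19,0.21,-0.1,0,1],
    [-0.2,0.22,0,0,1],
    [-0.2,0.22,0,0,1],
    [-0.2,0.22,0,0,1],
    [-0.2,0.22,0,0,1],
    [-0.2,0.22,0,0,1],
    [-0.2,0.22,0,0,1],
    [-0.2,0.22,0,0,1],
  ],
  force=50,
)

```text
time_s: 1.1
ee_pos: [0.3716, -0.2014, 0.4496]
tool_rot: [-0.534, 3.096, 0.0]
contact_force: [1.7, 0.1, -0.6]
finger_gap: 0.087
```

>>> step_arm(
  moves=[
    [-0.2,0.22,0,0,1],
    [-0.2,0.22,0,0,1],
    [-0.2,0.22,0,0,1],
    [-0.2,0.22,0,0,1],
    [-0.2,0.22,0,0,1],
    [-0.2,0.22,0,0,1],
    [-0.2,0.22,0,0,1],
    [-0.2,0.22,0,0,1],
    [-0.1,0.1,0,0,1],
    [0,0,0,0,1],
  ],
)

```text
time_s: 2.1
ee_pos: [0.5192, 0.1477, 0.4484]
tool_rot: [0.538, -3.093, 0.001]
contact_force: [-0.9, -0.2, -0.6]
finger_gap: 0.0867
```

```bash
cat >> h.py <<'E'
def d2t(target):
    s=ctrl.read_state(); R=cv2.Rodrigues(np.array(s['tool_rot']))[0]
    print('t',s['time_s'],'ee',s['ee_pos'].round(4),'f',s['contact_force'].round(1),'gap',s['finger_gap']); print('R',R.round(3).tolist())
    print('move units',(R.T@(np.array(target)-s['ee_pos'])/.15).round(3))
E
python3 - <<'E'
from h import *
d2t([.545,.2225,.364])
p,d,m=snap('wrist','w1'); K,E=m['intrinsics'],m['extrinsics']; print(m)
def proj(P):
    c=E@np.r_[P,1]; x,y,z=c[0],-c[1],-c[2]; r=np.hypot(x,y); th=np.arctan2(r,z); return K[0,2]+K[0,0]*th*x/r, K[1,2]+K[1,1]*th*y/r
print(proj([.545,.2225,.213]),proj([.584,.300,.155]))
E
```

```text
t 2.1 ee [0.5192 0.1477 0.4484] f [-0.9 -0.2 -0.6] gap 0.08669632423951008
R [[-0.941, -0.338, -0.002], [-0.338, 0.941, -0.001], [0.002, -0.0, -1.0]]
move units [-0.331  0.412  0.562]
{'intrinsics': array([[309.70691629,   0.        , 319.89367903],
       [  0.        , 309.70691629, 199.69757062],
       [  0.        ,   0.        ,   1.        ]]), 'extrinsics': array([[-0.33752241,  0.94131692, -0.00104215,  0.03581152],
       [-0.90967218, -0.32645999, -0.25674967,  0.56169299],
       [-0.24202303, -0.08571075,  0.96647738, -0.29267045],
       [ 0.        ,  0.        ,  0.        ,  1.        ]])}
(np.float64(396.18994375542854), np.float64(276.3942014992674)) (np.float64(431.28303717556173), np.float64(298.5212069203417))
```

View pics/w1.png

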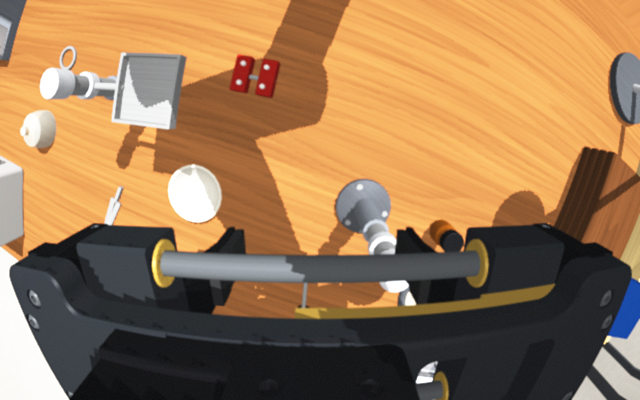

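Wrist view: the knob is at about (393,283), partly hidden by the gripper, and my prediction was (396,276), which agrees. I'll centre over it and then descend.

>>> step_arm(
  moves=[
    [-0.11,0.14,0,0,1],
    [-0.11,0.14,0,0,1],
    [-0.11,0.13,0,0,1],
    [0,0,0,0,1],
    [0,0,0.08,0,1],
    [0,0,0.08,0,1],
    [0,0,0,0,1],
    [0,0,0,0,1],
  ],
)

```text
time_s: 2.95
ee_pos: [0.5442, 0.2188, 0.4253]
tool_rot: [0.533, -3.095, 0.001]
contact_force: [-0.4, -0.1, -0.6]
finger_gap: 0.0868
```

Run:
```python
from h import *
d2t([.545,.2225,.364])
snap('side','s1');snap('top','t1')
a=cv2.imread('pics/t1.png')[90:250,50:265];b=cv2.imread('pics/s1.png')[190:350,180:395]
cv2.imwrite('pics/c1.png',np.vstack([cv2.resize(x,(400,298),interpolation=2) for x in(a,b)]))
```

```text
t 2.95 ee [0.5442 0.2188 0.4253] f [-0.4 -0.1 -0.6] gap 0.08678384611726367
R [[-0.942, -0.334, -0.001], [-0.334, 0.942, -0.001], [0.001, -0.001, -1.0]]
move units [-0.014  0.021  0.409]
```

View pics/c1.png

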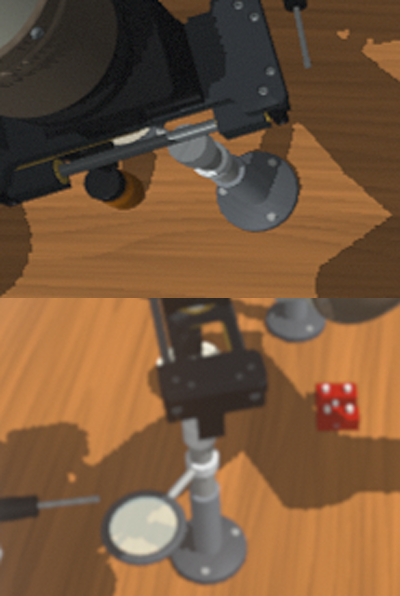

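Run:
```python
from h import *
for f,(u0,u1,v0,v1) in (('top0',(135,170,150,185)),('side0',(270,305,240,275))):
    P=np.array([world(f,u+.5,v+.5,np.load('pics/'+f+'.npz')['d'][v,u]) for v in range(v0,v1) for u in range(u0,u1)])
    Q=P[(P[:,2]>.209)&(P[:,2]<.225)]; (c,r)=cv2.minEnclosingCircle(Q[:,:2].astype(np.float32)); print(f,len(Q),Q.mean(0),np.median(Q[:,2]),c,r,Q.min(0),Q.max(0))
```

```text
top0 365 [0.54382183 0.22288322 0.21297153] 0.2129690935922519 (0.5442498922348022, 0.2237491011619568) 0.015271702781319618 [0.52955021 0.20896364 0.20912033] [0.55790715 0.23822355 0.21619795]
side0 219 [0.54499499 0.22551732 0.21284211] 0.21301356728576892 (0.5445382595062256, 0.22428101301193237) 0.015399080701172352 [0.53078666 0.20926858 0.20903514] [0.55944771 0.23942913 0.21623879]
```

Circle fits in both views put the knob centre at (0.5444, 0.224, 0.200), radius 15.3 mm. I'll go down and close.

>>> step_arm(
  moves=[
    [-0.01,0.03,0.05,0,1],
    [0,0,0.12,0,1],
    [0,0,0.12,0,1],
    [0,0,0.1,0,1],
    [0,0,0.03,0,1],
    [0,0,0,0,1],
    [0,0,0,0,1],
  ],
)

```text
time_s: 3.75
ee_pos: [0.5446, 0.2247, 0.3635]
tool_rot: [-0.535, 3.094, 0.001]
contact_force: [-0.3, 0.0, 0.1]
finger_gap: 0.0869
```

>>> step_arm(
  moves=[
    [0,0,0,0,-1],
    [0,0,0,0,-1],
    [0,0,0,0,-1],
    [0,0,0,0,-1],
    [0,0,0,0,-1],
    [0,0,0,0,-1],
    [0,0,0,0,-1],
    [0,0,0,0,-1],
  ],
  force=50,
)

```text
time_s: 4.55
ee_pos: [0.5445, 0.2239, 0.3628]
tool_rot: [0.535, -3.095, 0.003]
contact_force: [7.3, -11.3, -4.0]
finger_gap: 0.0309
```

Gripped: the gap is 30.9 mm on the 30 mm knob. Now I'll lift gently.

>>> step_arm(
  moves=[
    [0,0,-0.02,0,-1],
    [0,0,-0.03,0,-1],
    [0,0,-0.03,0,-1],
    [0,0,-0.03,0,-1],
    [0,0,-0.03,0,-1],
    [0,0,-0.03,0,-1],
    [0,0,-0.03,0,-1],
    [0,0,-0.03,0,-1],
    [0,0,-0.03,0,-1],
    [0,0,0,0,-1],
  ],
)

```text
time_s: 5.55
ee_pos: [0.545, 0.2232, 0.4002]
tool_rot: [0.533, -3.094, 0.005]
contact_force: [4.8, -5.8, -5.0]
finger_gap: 0.0287
```

>>> step_arm(
  moves=[
    [0,0,-0.03,0,-1],
    [0,0,-0.03,0,-1],
    [0,0,-0.03,0,-1],
    [0,0,-0.02,0,-1],
    [0,0,0,0,-1],
    [0,0,0,0,-1],
  ],
)

```text
time_s: 6.15
ee_pos: [0.5449, 0.2232, 0.4169]
tool_rot: [0.533, -3.095, 0.005]
contact_force: [4.9, -4.1, -5.2]
finger_gap: 0.0287
```

Run:
```python
from h import *
d2t([.5444,.224,.419])
snap('side','s2');snap('top','t2')
a=cv2.imread('pics/t2.png')[90:250,50:265];b=cv2.imread('pics/s2.png')[190:350,180:395]
cv2.imwrite('pics/c2.png',np.vstack([cv2.resize(x,(400,298),interpolation=2) for x in(a,b)]))
P=np.array([world('side0',u,v) for u,v in((257,313),(250,310))]);print(P)
d=np.load('pics/s2.npz')
for u in range(236,270,6): print(u,[world('side'[:1]+'2',u,v)[2].round(3) for v in range(250,325,8)])
```

```text
t 6.15 ee [0.5449 0.2232 0.4169] f [ 4.9 -4.1 -5.2] gap 0.02870190419550707
R [[-0.942, -0.334, -0.001], [-0.334, 0.942, -0.003], [0.002, -0.003, -1.0]]
move units [ 0.002  0.006 -0.014]
[[0.58365117 0.3017738  0.15541323]
 [0.59599885 0.29771107 0.15572964]]
236 [np.float64(0.0), np.float64(-0.0), np.float64(-0.001), np.float64(0.005), np.float64(0.213), np.float64(0.211), np.float64(0.208), np.float64(0.211), np.float64(0.003), np.float64(0.001)]
242 [np.float64(-0.0), np.float64(0.004), np.float64(0.0), np.float64(-0.0), np.float64(0.209), np.float64(0.209), np.float64(0.209), np.float64(0.214), np.float64(0.001), np.float64(0.002)]
248 [np.float64(0.001), np.float64(0.002), np.float64(0.001), np.float64(0.213), np.float64(0.21), np.float64(0.21), np.float64(0.212), np.float64(0.211), np.float64(-0.001), np.float64(0.0)]
254 [np.float64(0.001), np.float64(-0.0), np.float64(0.002), np.float64(0.212), np.float64(0.21), np.float64(0.209), np.float64(0.21), np.float64(0.209), np.float64(-0.001), np.float64(0.003)]
260 [np.float64(-0.0), np.float64(-0.003), np.float64(-0.001), np.float64(0.212), np.float64(0.21), np.float64(0.209), np.float64(0.208), np.float64(0.21), np.float64(0.001), np.float64(0.001)]
266 [np.float64(0.002), np.float64(0.001), np.float64(0.001), np.float64(0.001), np.float64(0.211), np.float64(0.208), np.float64(0.209), np.float64(0.214), np.float64(0.001), np.float64(0.0)]
```

View pics/c2.png

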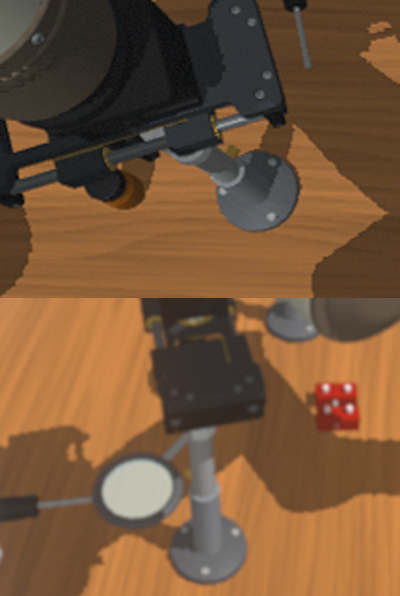

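The lens rose about 54 mm (0.155 to 0.210). The brass button is out: it shows at (232,152) in the top crop and (187,470) in the side crop. I'll release and go straight up.

>>> step_arm(
  moves=[
    [0,0,0,0,1],
    [0,0,0,0,1],
    [0,0,0,0,1],
    [0,0,0,0,1],
    [0,0,0,0,1],
    [0,0,0,0,1],
    [0,0,0,0,1],
  ],
)

```text
time_s: 6.95
ee_pos: [0.5442, 0.2245, 0.4183]
tool_rot: [-0.535, 3.096, 0.0]
contact_force: [-0.7, -1.0, 0.8]
finger_gap: 0.077
```

>>> step_arm(
  moves=[
    [0,0,-0.05,0,1],
    [0,0,-0.1,0,1],
    [0,0,-0.1,0,1],
    [0,0,-0.15,0,1],
    [0.2,-0.2,-0.1,0,1],
    [0.2,-0.2,0,0,1],
    [0.2,-0.2,0,0,1],
    [0.2,-0.2,0,0,1],
    [0.1,-0.1,0,0,1],
    [0,0,0,0,1],
  ],
)

```text
time_s: 7.95
ee_pos: [0.4612, 0.0501, 0.4945]
tool_rot: [-0.53, 3.094, 0.001]
contact_force: [0.0, 0.0, -0.6]
finger_gap: 0.0873
```

Run:
```python
from h import *
d2t([.5444,.224,.419])
snap('side','s3');snap('top','t3')
a=cv2.imread('pics/t3.png')[90:250,50:265];b=cv2.imread('pics/s3.png')[190:350,180:395]
cv2.imwrite('pics/c3.png',np.vstack([cv2.resize(x,(400,298),interpolation=2) for x in(a,b)]))
print([world('s3',u,v)[2].round(3) for u,v in((250,290),(254,290),(250,296))])
```

```text
t 7.95 ee [0.4612 0.0501 0.4945] f [ 0.   0.  -0.6] gap 0.08727106395191117
R [[-0.943, -0.333, 0.002], [-0.333, 0.943, 0.001], [-0.002, 0.0, -1.0]]
move units [-0.908  0.908  0.505]
[np.float64(0.213), np.float64(0.209), np.float64(0.209)]
```

View pics/c3.png

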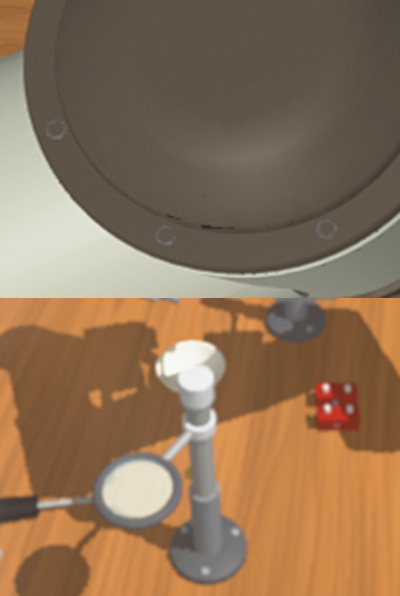

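The post stays up, the button is visible at (187,472), and the arm is clear of everything.

```bash
python3 -c "
from h import *
print(finish_job())"
```

```text
the job is handed in; nothing more can be done
None
```

The magnifier stand is raised and let go, and the job was handed in at about 8 s of the 32 s allowed.

- **What I did:** I found the knob from the top and side cameras, gripped it at 50 N and drew the post up by about 54 mm. Then I opened the gripper and moved the arm clear.
- **Post height:** After release the lens still measured about 0.21 m above the table, up from 0.155 m. That puts the post at about 76 mm, above the 66 mm needed.
- **Lock button:** The brass pin is visible standing out above the sleeve. I did not measure how far it stands out.
- **Contact:** The wrist force read about 0 N with the gripper open and clear of the stand.
- **Tray stand:** I did not touch it; the gripper passed well above it on the way in. I did not measure its knob again at the end.
- **Checks that gave nothing:** The last top view was blocked by the arm, so the final check rests on the side camera alone.

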